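Advance the tube feeder by one turn of its hand wheel

TASK

Bring the next row of tubes under the nozzle head: push the feeder's hand wheel round clockwise (seen from above) by its upright red handle, through exactly one full turn from where it stands, so that the handle ends where it began. Only push the handle with the fingertips or the outside of the fingers, never pinch it; keep your hands off the tube carriage, do not turn the wheel backwards or on past one turn, leave the bottle, tub and tube rack where they stand, and let go of everything at the end.

Things in the scene. Friction and masses are not known exactly. Their poses are not given: they have to be found in the camera images.
- wheel (a joint): Black hand wheel with three aluminium spokes, lying flat (axis vertical), 132 mm over the rim; rim a round bar 12 mm thick, its top 72 mm above the table. Value in rad, 0 at the start of every run, grows as the wheel turns clockwise seen from above; one full turn is 6.283. It stays where it is left; about 2 to 3 N sideways on the handle turns it, and it does not coast. Hub 30 mm across, flat, its top 74 mm above the table.
- wheel_axis (a point): Centre of the wheel, on its vertical axis, 66 mm above the table (middle of the rim bar).
- handle_top (a point): Centre of the top face of the upright red handle, 116 mm above the table. The handle is fixed to the rim where a spoke meets it, its centre 60 mm from the wheel's axis; about 23 mm across (four rounded upright lobes: outer, inner, leading and trailing side), its straight sides stand 44 mm clear above the rim. It starts in any direction round the wheel.
- feeder: Grey fixed feeder: round foot 196 mm across and 12 mm thick under the wheel, with a yellow clockwise arrow; from it a bed 150 mm wide runs along local +y to 420 mm, with two rails and, at 268 mm, a bridge 160 mm wide and 140 mm high with a white nozzle head. Origin under the wheel's axis, on the table.
- carriage: Blue rack of capped tubes on an aluminium carriage (126 x 110 mm, top 84 mm above the table) on the feeder's rails, driven by the wheel through a screw: 18 mm (one row) per clockwise turn, away from the wheel. Origin: centre of its underside; in the feeder's frame it starts at y = 250 mm. Its one red-capped row stands under the nozzle head at the start. It cannot be pushed by hand.
- bottle: Bystander: amber bottle, blue cap, 56 mm across, 115 mm high, loose. Origin: centre of its underside.
- tub: Bystander: yellow jar, 66 mm across, 85 mm high, loose. Origin: centre of its underside.
- tuberack: Bystander: purple tube rack 60 x 110 x 38 mm (42 mm with caps), loose. Origin: centre of its underside.

How it is judged:
By the outcome, as a careful person would: the job done as asked, in the order asked, and still so for the second after the job is handed in, with the robot touching nothing.
It also fails if it takes over 61 s, if anything falls off the work surface, if the arm or the gripper's body presses on something with over 40 N, if the wrist force passes 120 N, or if a joint passes its speed limit or range.

ROBOT

A 6-joint arm with a two-finger parallel gripper is mounted at the origin on the work surface. World frame = base frame: x ahead of the robot, y to its left, z up, the work surface at z = 0. Lengths are in mm, angles in rad, forces in N, time in s.
With the tool pointing down it reaches from about 350 to 975 mm from the base axis. Payload 7.1 kg.
Tool frame: the origin (TCP) lies between the finger pads; the fingertips stand 19 mm ahead of it and the grasp point (between the pads) is the TCP; z points along the fingers, y is the line along which they close (so a half turn about z gives the same grasp; the last joint's range is limited). The gripper opens to 88 mm and grips with 3 to 60 N. Pads are 20 mm wide; open, the fingers measure 115 mm over their backs; the gripper's body (75 mm by 178 mm) begins 61 mm behind the grasp point.
Start: joints at [1.115, 0.423, 1.63, -0, 1.089, -0.019], TCP at [264.369, 566.316, 211.475] pointing down, gripper open.
Joint ranges: [-3, 3], [-0.9, 2.11], [0.09, 2.58], [-1.31, 4.45], [0.11, 2.69], [-2.54, 2.54]. Speed limits (rad/s): [2.39, 2.39, 3.01, 3.14, 3.14, 3.14].

INTERFACE

Orientations are given as a rotation vector (axis times angle).
In Python, from workcell import ctrl gives the robot as it stands.
- The arm moves only by the tool arm_command, never from a script. Its argument "series" is a list of rows, each an object with "linear": the shift along the tool's x, y, z in m, a list of three; "turn": the turn about the tool's z in rad. A call has 1 to 10 rows; each row shifts and turns the commanded pose from where the row before left it, along the tool's axes as they then stand; what a row does not reach is not made up. A row lasts 1/10 s, in which the tool goes at most 50 mm and 8.59 degrees, less where a joint would pass 70% of its speed; a pose out of reach is approached as far as the arm can. A call with a gripper value outside its range is refused whole. "jaw" is the opening, from -1 (shut) to 1 (fully open), set as the call begins (left out, the last holds). The fingers move at their own pace and stop on an object; the grip force is fixed at half the most. Time passes only in rows, so rows that do not move let the fingers close. It gives the time, the measured TCP pose, the force, the opening and the grip force at its end, in the units of the state.
- ctrl.get_obs(): the state, without advancing time (a new reading comes with each control period).
- ctrl.get_image(name): name is "scene" or "top" or "wrist"; returns a dict with "frame" (384x512x3 uint8, blue, green, red), "fx", "fy", "cx", "cy" (pixels), "k1" (the pictures are not rectified: a ray, as slopes to the right and down, at radius r is drawn at 1 + k1 r^2 times it, then the intrinsics apply), "rvec" (rotation vector, rad) and "tvec" (3), from world to camera coordinates, as OpenCV has them. Camera axes: x right, y down, z forward; pixel columns grow to the right and rows downward; lengths in mm; the calibration is good to about 2 mm. A picture is of the moment at which its call begins. There is no depth.
- ctrl.close_job(): hands the job in; it is judged then, once.
The state is a dict: "t": time; "qpos": joint angles; "qvel": joint speeds; "joint_torque": joint torques, N m; "ee_pos": TCP position; "orientation": TCP orientation; "ft_force": force on the tool from outside, world axes, zero at the start; "moment": the same for the moment, N m; "width": finger opening in mm; "grasp_force": force on a finger pad.
Only numpy, scipy, OpenCV 4.12 (cv2) and the standard library are available. Lean on these libraries where they do the work, as an engineer would, in place of code of your own. Each camera call takes 0.05 s, during which the arm holds its last target. There are 200 camera calls.

## Working session

There is one attempt and no reset: what is moved stays moved. The work goes in short steps, Python scripts to look and compute and a tool call to move; the robot and the scene stay as the last step left them, time stands still between calls to the robot, and variables do not carry over. Pictures are saved under pics/ and viewed, at most 10 in all, crops included, and the job is handed in when it is done.

Besides the shell and the picture viewer there is one more tool, called after "Emit:" as name(argument=value, ...) on one line, values as JSON. arm_command: Moves the arm, as the interface text tells. Its arguments: {"type":"object","properties":{"series":{"type":"array"},"jaw":{"type":"number"}},"required":["series"]}

```bash
mkdir -p pics
cat > h.py <<'E'
import numpy as np,cv2
from workcell import ctrl
def cam(n,save=None):
    d=ctrl.get_image(n)
    if save: cv2.imwrite('pics/'+save,d['frame'])
    return d
def ray(d,u,v):
    x=np.array([(u-d['cx'])/d['fx'],(v-d['cy'])/d['fy']]);y=x.copy()
    for _ in range(20): y=x/(1+d['k1']*(y@y))
    R=cv2.Rodrigues(np.array(d['rvec'],float))[0];t=np.array(d['tvec'],float).ravel()
    return -R.T@t, R.T@np.array([y[0],y[1],1])
def atz(d,u,v,z):
    c,r=ray(d,u,v);return c+r*(z-c[2])/r[2]
def tri(rs):
    A=0;b=0
    for c,r in rs:
        r=r/np.linalg.norm(r);P=np.eye(3)-np.outer(r,r);A=A+P;b=b+P@c
    return np.linalg.solve(A,b)
E
python3 - <<'E'
from h import *
import pickle
a=cam('top','top0.png');b=cam('scene','scene0.png')
pickle.dump((a,b),open('v0.pkl','wb'))
for n,d in(('t',a),('s',b)):print(n,d['fx'],d['k1'],ray(d,256,192))
o=ctrl.get_obs();print(o['t'],o['ee_pos'],o['orientation'],o['ft_force'],o['width'])
E
```

```text
t 429.49914852142814 0.007753858399259013 (array([442.90875491, -54.4629924 , 944.99516361]), array([ 0.21166694, -0.03358971, -0.97678669]))
s 481.9883872336644 -0.04817994773165975 (array([1362.9193238 , -172.17309306,  705.67920073]), array([-0.7538983 ,  0.10873062, -0.64795608]))
0.1 [264.14559951 565.86244091 210.7730616 ] [-6.80536334e-01 -3.06670183e+00  2.14399738e-03] [-0.54800652 -0.0778745  -0.17170536] 87.42709146213375
```

View pics/top0.png

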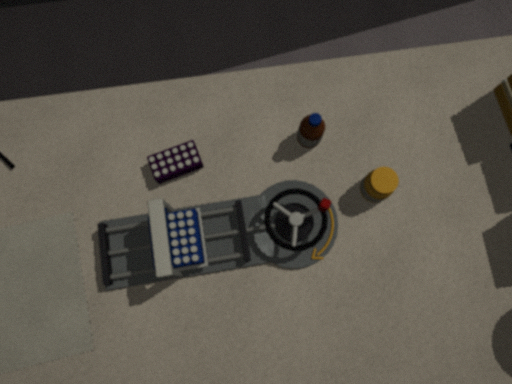

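View pics/scene0.png

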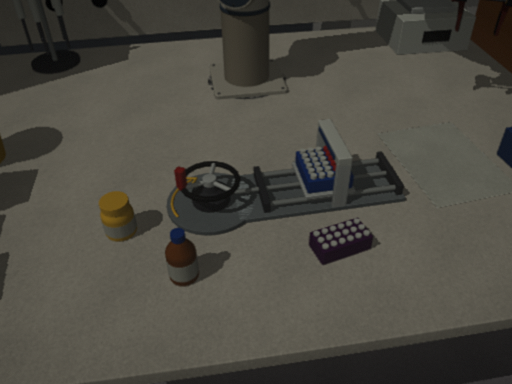

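Top view: wheel hub near (297,219), handle (326,204), bottle (313,125), tub (382,182). Scene view: hub near (209,180), handle top near (180,170). I'll enlarge both.

Run:
```python
from h import *
import pickle
a,b=pickle.load(open('v0.pkl','rb'))
A=cv2.resize(a['frame'][170:280,240:350],None,fx=5,fy=5,interpolation=cv2.INTER_CUBIC)[:,:400+150]
B=cv2.resize(b['frame'][140:240,160:260],None,fx=5,fy=5,interpolation=cv2.INTER_CUBIC)
cv2.imwrite('pics/cA.png',cv2.convertScaleAbs(A,alpha=1.8));cv2.imwrite('pics/cB.png',cv2.convertScaleAbs(B,alpha=1.8))
```

```text
(no output)
```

View pics/cA.png

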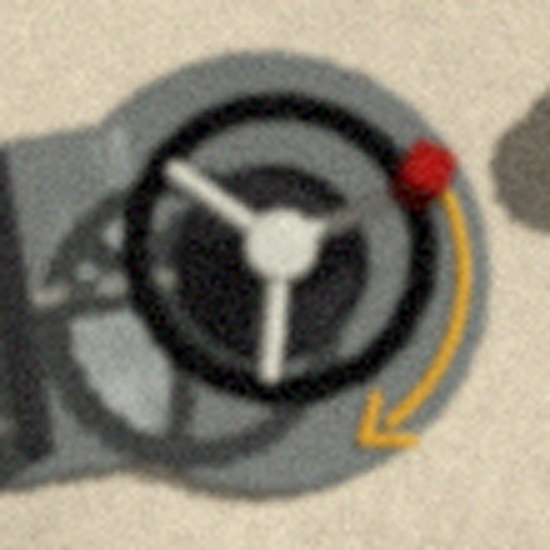

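View pics/cB.png

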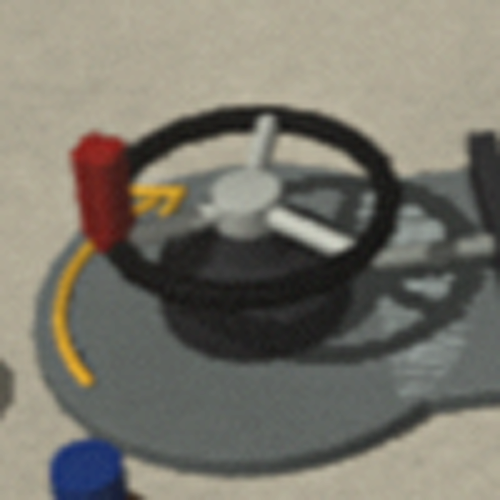

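Crop A: hub (281,246), handle top (432,167). Crop B: hub (247,190), handle top (99,146).

Run:
```python
from h import *
import pickle
a,b=pickle.load(open('v0.pkl','rb'))
fa=lambda x,y:ray(a,240+(x-2)/5,170+(y-2)/5)
fb=lambda x,y:ray(b,160+(x-2)/5,140+(y-2)/5)
H=tri([fa(281,246),fb(247,190)]);P=tri([fa(432,167),fb(99,146)])
print(H,P,np.hypot(*(P-H)[:2]))
print('atz hub',atz(a,240+279/5,170+244/5,74),atz(b,160+49,140+188/5,74))
print('atz han',atz(a,240+430/5,170+165/5,116),atz(b,160+97/5,140+144/5,116))
print('bottle',tri([ray(a,315,119),ray(b,178,233)]),'tub',tri([ray(a,384,178),ray(b,115,199)]))
print('bridge ends',atz(a,157,203,140),atz(a,163,272,140),'bed corner',atz(a,99,224,20),atz(a,107,287,20))
```

```text
[ 564.7386846  -156.86882014   73.58546726] [ 581.33079121 -214.90591928  117.17769454] 60.36226369693495
atz hub [ 564.64139318 -157.27549338   74.        ] [ 565.36693722 -156.43022505   74.        ]
atz han [ 581.48071516 -216.05947704  116.        ] [ 580.05577997 -214.08565321  116.        ]
bottle [ 758.614031   -223.73572761  112.7939505 ] tub [ 620.68239554 -345.94625473   89.9443605 ]
bridge ends [622.38786427 107.88495928 140.        ] [491.68673977 108.85864489 140.        ] bed corner [620.44268068 260.76586672  20.        ] [484.5056227  252.63832722  20.        ]
```

Emit:
arm_command(series=[{"linear":[-0.0355,-0.0308,0],"turn":0},{"linear":[-0.0355,-0.0308,0],"turn":0},{"linear":[-0.0355,-0.0308,0],"turn":0},{"linear":[-0.0355,-0.0308,0],"turn":0},{"linear":[-0.0355,-0.0308,0],"turn":0},{"linear":[-0.0355,-0.0308,0],"turn":0},{"linear":[-0.0355,-0.0308,0],"turn":0},{"linear":[-0.0355,-0.0308,0],"turn":0},{"linear":[-0.0355,-0.0308,0],"turn":0},{"linear":[-0.0355,-0.0308,0],"turn":0}], jaw=-1)

```text
t: 1.1
ee_pos: [456.0, 135.2, 211.4]
orientation: [-0.681, -3.067, 0.0]
ft_force: [0.2, 0.7, 0.9]
width: 11.1
grasp_force: 0.0
```

Emit:
arm_command(series=[{"linear":[-0.0355,-0.0308,0],"turn":0},{"linear":[-0.0355,-0.0308,0],"turn":0},{"linear":[-0.0355,-0.0308,0],"turn":0},{"linear":[-0.0355,-0.0308,0],"turn":0},{"linear":[-0.0355,-0.0308,0],"turn":0},{"linear":[-0.0355,-0.0308,0],"turn":0},{"linear":[-0.0355,-0.0308,0],"turn":0},{"linear":[-0.0355,-0.0308,0],"turn":0}])

```text
t: 1.9
ee_pos: [609.1, -208.2, 211.1]
orientation: [-0.681, -3.066, -0.0]
ft_force: [2.0, -0.1, 0.1]
width: 0.3
grasp_force: 0.0
```

Emit:
arm_command(series=[{"linear":[0,0,0],"turn":-0.143},{"linear":[0,0,0],"turn":-0.143},{"linear":[0,0,0],"turn":-0.143},{"linear":[0,0,0],"turn":-0.143},{"linear":[0,0,0],"turn":-0.143},{"linear":[0,0,0],"turn":0},{"linear":[0,0,0],"turn":0}])

```text
t: 2.6
ee_pos: [608.7, -206.3, 211.2]
orientation: [0.43, -3.112, -0.0]
ft_force: [0.4, -0.0, -0.2]
width: 0.7
grasp_force: 0.0
```

```bash
cat >> h.py <<'E'
from scipy.spatial.transform import Rotation as Ro
H=np.array([565.,-157.]);P0=np.array([580.9,-214.9])
def st():
    o=ctrl.get_obs();p=np.array(o['ee_pos']);R=Ro.from_rotvec(o['orientation']).as_matrix()
    cx=R[:2,:2].T@(H-p[:2])
    print('t',o['t'],'p',p.round(1),'yaw',np.degrees(np.arctan2(R[1,0],R[0,0])).round(2),'C_tool',cx.round(1),'F',np.round(o['ft_force'],2),'w',round(o['width'],1),'q6',round(o['qpos'][5],2))
    return p,R
E
python3 - <<'E'
from h import *
p,R=st();print(R.round(3));print('handle in tool',R[:2,:2].T@(P0-p[:2]))
d=cam('wrist','w1.png')
E
```

```text
t 2.6 p [ 608.7 -206.3  211.2] yaw -164.28 C_tool [28.7 59.3] F [ 0.39 -0.02 -0.15] w 0.7 q6 -2.19
[[-0.963 -0.271 -0.001]
 [-0.271  0.963  0.   ]
 [ 0.     0.    -1.   ]]
handle in tool [29.05210834 -0.77650485]
```

View pics/w1.png

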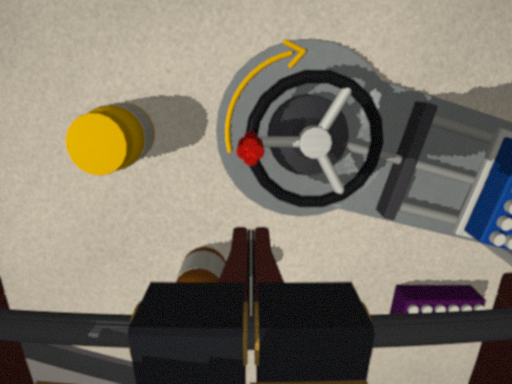

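Wrist view: handle top at (249,148), hub at (315,142), dead ahead of the fingers; the bottle and tub are clear of the path.

Run:
```python
from h import *
d=cam('wrist')
print(atz(d,249,148,116),atz(d,315.5,142,74))
```

```text
[ 578.04037357 -216.02585926  116.        ] [ 563.8247632  -156.94679125   74.        ]
```

Emit:
arm_command(series=[{"linear":[0,0,0.03],"turn":0},{"linear":[0,0,0.03],"turn":0},{"linear":[0,0,0.03],"turn":0},{"linear":[0,0,0.02],"turn":0},{"linear":[0,0,0],"turn":0},{"linear":[0,0,0],"turn":0}])

```text
t: 3.3
ee_pos: [609.0, -206.4, 101.7]
orientation: [0.434, -3.111, -0.0]
ft_force: [-1.2, -0.0, 0.8]
width: 0.4
grasp_force: 0.0
```

Run:
```python
from h import *
st();d=cam('wrist','w2.png');d=cam('top')
cv2.imwrite('pics/t2.png',cv2.resize(cv2.convertScaleAbs(d['frame'],alpha=1.8)[150:290,240:380],None,fx=4,fy=4,interpolation=cv2.INTER_CUBIC))
```

```text
t 3.3 p [ 609.  -206.4  101.7] yaw -164.12 C_tool [28.8 59.5] F [-1.18 -0.01  0.76] w 0.4 q6 -2.19
```

View pics/w2.png

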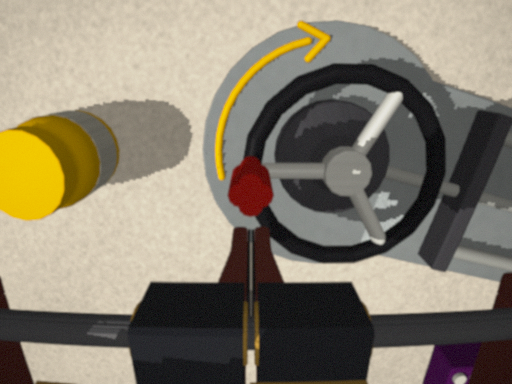

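Wrist view: the handle (250,187) is directly ahead of the closed fingertips (250,230) with a small gap.

Emit:
arm_command(series=[{"linear":[0.0025,0,0],"turn":0},{"linear":[0.0025,0,0],"turn":0},{"linear":[0,0,0],"turn":0}])

```text
t: 3.7
ee_pos: [603.9, -207.9, 102.1]
orientation: [-0.435, 3.111, -0.001]
ft_force: [0.5, -0.4, 0.2]
width: 0.6
grasp_force: 0.0
```

Emit:
arm_command(series=[{"linear":[0.001,0,0],"turn":0},{"linear":[0,0,0],"turn":0}])

```text
t: 3.9
ee_pos: [603.0, -208.1, 101.6]
orientation: [-0.435, 3.111, -0.0]
ft_force: [-0.5, 0.5, 0.3]
width: 0.3
grasp_force: 0.0
```

Emit:
arm_command(series=[{"linear":[0.001,0,0],"turn":0},{"linear":[0,0,0],"turn":0}])

```text
t: 4.1
ee_pos: [602.4, -208.3, 101.6]
orientation: [-0.435, 3.111, -0.0]
ft_force: [1.0, 0.4, 1.5]
width: 0.3
grasp_force: 0.5
```

Emit:
arm_command(series=[{"linear":[0.001,0,0],"turn":0},{"linear":[0,0,0],"turn":0}])

```text
t: 4.3
ee_pos: [601.5, -208.6, 101.6]
orientation: [-0.436, 3.111, -0.0]
ft_force: [2.2, 0.5, -0.5]
width: 0.4
grasp_force: 0.9
```

Emit:
arm_command(series=[{"linear":[0.001,0,0],"turn":0},{"linear":[0,0,0],"turn":0}])

```text
t: 4.5
ee_pos: [600.3, -209.0, 101.6]
orientation: [-0.436, 3.111, -0.0]
ft_force: [2.8, -1.0, 0.5]
width: 0.5
grasp_force: 1.0
```

Contact at about x=602.4 (pad force appears); start orbit.

Emit:
arm_command(series=[{"linear":[0.006,-0.0017,0],"turn":0.1},{"linear":[0.006,-0.0017,0],"turn":0.1},{"linear":[0.006,-0.0017,0],"turn":0.1},{"linear":[0.006,-0.0017,0],"turn":0.1},{"linear":[0.006,-0.0017,0],"turn":0.1},{"linear":[0.006,-0.0017,0],"turn":0.1},{"linear":[0,0,0],"turn":0}])

```text
t: 5.2
ee_pos: [564.2, -220.0, 101.5]
orientation: [-0.505, -3.1, 0.0]
ft_force: [-0.2, -0.8, 0.9]
width: 0.4
grasp_force: 0.2
```

```bash
cat >> h.py <<'E'
def redang():
    d=cam('wrist');f=d['frame'].astype(int)
    m=((f[...,2]>90)&(f[...,1]<45)&(f[...,0]<45)).astype(np.uint8);m[225:]=0
    n,l,s,c=cv2.connectedComponentsWithStats(m)
    if n<2:print('no red');return
    k=1+s[1:,4].argmax();q=atz(d,*c[k],100);v=q[:2]-H
    print('red',c[k].round(0),s[k,4],'r',np.hypot(*v).round(1),'phi',np.degrees(np.arctan2(v[1],v[0])).round(1))
E
python3 -c "
from h import *
st();redang()"
```

```text
t 5.2 p [ 564.2 -220.   101.5] yaw 161.5 C_tool [19.2 59.9] F [-0.24 -0.82  0.9 ] w 0.4 q6 -1.64
red [251. 206.] 1222 r 59.6 phi -107.7
```

Emit:
arm_command(series=[{"linear":[0.006,-0.0016,0],"turn":0.1},{"linear":[0.006,-0.0016,0],"turn":0.1},{"linear":[0.006,-0.0016,0],"turn":0.1},{"linear":[0.006,-0.0016,0],"turn":0.1},{"linear":[0.006,-0.0016,0],"turn":0.1},{"linear":[0.006,-0.0016,0],"turn":0.1},{"linear":[0.006,-0.0016,0],"turn":0.1},{"linear":[0.006,-0.0016,0],"turn":0.1},{"linear":[0.006,-0.0016,0],"turn":0.1},{"linear":[0,0,0],"turn":0}])

```text
t: 6.25
ee_pos: [515.8, -195.6, 101.3]
orientation: [-1.799, -2.574, 0.001]
ft_force: [-0.1, -0.6, 0.1]
width: 0.4
grasp_force: 0.3
```

```bash
python3 -c "
from h import *
st();redang()"
```

```text
t 6.25 p [ 515.8 -195.6  101.3] yaw 110.1 C_tool [19.3 59.4] F [-0.12 -0.63  0.15] w 0.4 q6 -0.73
red [250. 206.] 1148 r 60.2 phi -158.4
```

Emit:
arm_command(series=[{"linear":[0.006,-0.0017,0],"turn":0.1},{"linear":[0.006,-0.0017,0],"turn":0.1},{"linear":[0.006,-0.0017,0],"turn":0.1},{"linear":[0.006,-0.0017,0],"turn":0.1},{"linear":[0.006,-0.0017,0],"turn":0.1},{"linear":[0.006,-0.0017,0],"turn":0.1},{"linear":[0.006,-0.0017,0],"turn":0.1},{"linear":[0.006,-0.0017,0],"turn":0.1},{"linear":[0.006,-0.0017,0],"turn":0.1},{"linear":[0,0,0],"turn":0}])

```text
t: 7.3
ee_pos: [504.6, -142.5, 101.4]
orientation: [-2.739, -1.538, 0.0]
ft_force: [-0.6, 0.5, -0.2]
width: 0.2
grasp_force: 0.1
```

Emit:
arm_command(series=[{"linear":[0.006,-0.0016,0],"turn":0.1},{"linear":[0.006,-0.0016,0],"turn":0.1},{"linear":[0.006,-0.0016,0],"turn":0.1},{"linear":[0.006,-0.0016,0],"turn":0.1},{"linear":[0.006,-0.0016,0],"turn":0.1},{"linear":[0.006,-0.0016,0],"turn":0.1},{"linear":[0.006,-0.0016,0],"turn":0.1},{"linear":[0.006,-0.0016,0],"turn":0.1},{"linear":[0.006,-0.0016,0],"turn":0.1},{"linear":[0,0,0],"turn":0}])

```text
t: 8.3
ee_pos: [539.1, -101.0, 101.3]
orientation: [-3.135, -0.195, 0.001]
ft_force: [-0.8, 0.7, 0.2]
width: 0.4
grasp_force: 0.3
```

```bash
python3 -c "
from h import *
st();redang()"
```

```text
t 8.3 p [ 539.1 -101.   101.3] yaw 7.1 C_tool [18.8 58.8] F [-0.79  0.72  0.18] w 0.4 q6 1.24
red [248. 197.] 1865 r 60.4 phi 93.7
```

Emit:
arm_command(series=[{"linear":[-0.008,0,0],"turn":0},{"linear":[-0.008,0,0],"turn":0},{"linear":[0,0,0],"turn":-0.1496},{"linear":[0,0,0],"turn":-0.1496},{"linear":[0,0,0],"turn":-0.1496},{"linear":[0,0,0],"turn":-0.1496},{"linear":[0,0,0],"turn":-0.1496},{"linear":[0,0,0],"turn":-0.1496},{"linear":[0,0,0],"turn":-0.1496},{"linear":[0,0,0],"turn":-0.1496}])

```text
t: 9.35
ee_pos: [522.2, -103.5, 101.5]
orientation: [-2.477, -1.932, 0.0]
ft_force: [-0.5, -0.1, -0.5]
width: 0.2
grasp_force: 0.0
```

Emit:
arm_command(series=[{"linear":[0,0,0],"turn":-0.1496},{"linear":[0,0,0],"turn":-0.1496},{"linear":[0,0,0],"turn":-0.1496},{"linear":[0,0,0],"turn":-0.1496},{"linear":[0,0,0],"turn":-0.1496},{"linear":[0,0,0],"turn":-0.1496},{"linear":[0,0,0],"turn":-0.1496},{"linear":[0,0,0],"turn":-0.1496},{"linear":[0,0,0],"turn":-0.1496},{"linear":[0,0,0],"turn":-0.1496}])

```text
t: 10.35
ee_pos: [522.2, -103.4, 101.6]
orientation: [0.502, 3.101, -0.0]
ft_force: [-0.1, 0.3, -0.4]
width: 0.7
grasp_force: 0.0
```

Emit:
arm_command(series=[{"linear":[0,0,0],"turn":-0.1496},{"linear":[0,0,0],"turn":-0.1496},{"linear":[0,0,0],"turn":-0.1496},{"linear":[0,0,0],"turn":0},{"linear":[0,0,0],"turn":0}])

```text
t: 10.85
ee_pos: [522.5, -103.4, 101.5]
orientation: [0.183, -3.136, -0.0]
ft_force: [0.1, 0.8, -0.8]
width: 0.9
grasp_force: 0.0
```

```bash
python3 -c "
from h import *
st();d=cam('top')
cv2.imwrite('pics/t3.png',cv2.resize(cv2.convertScaleAbs(d['frame'],alpha=1.8)[150:290,200:350],None,fx=4,fy=4,interpolation=cv2.INTER_CUBIC))
f=d['frame'].astype(int);m=((f[...,2]>70)&(f[...,1]<40)&(f[...,0]<40)).astype(np.uint8);m[:150]=0;m[:,:220]=0;ys,xs=np.nonzero(m);print(len(xs),xs.mean(),ys.mean(),atz(d,xs.mean(),ys.mean(),100))"
```

```text
t 10.85 p [ 522.5 -103.4  101.5] yaw -173.33 C_tool [-35.9 -58.2] F [ 0.06  0.79 -0.82] w 0.9 q6 -1.9
0 nan nan [nan nan nan]<string>:5: RuntimeWarning: Mean of empty slice.
  ret = ret.dtype.type(ret / rcount)
```

View pics/t3.png

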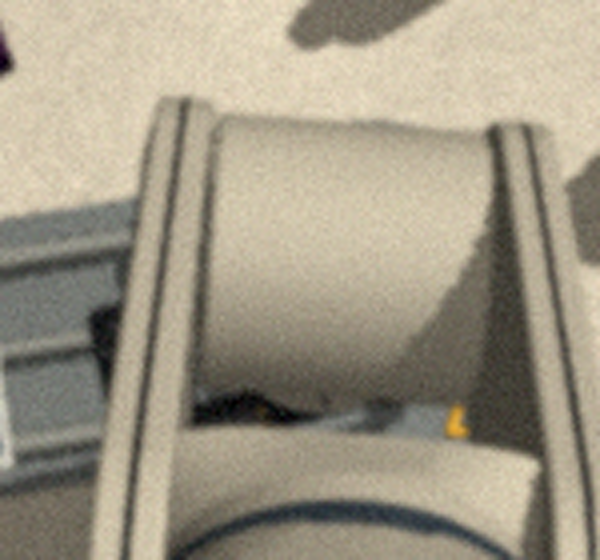

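Emit:
arm_command(series=[{"linear":[-0.007,0.001,0],"turn":0},{"linear":[-0.007,0,0],"turn":0},{"linear":[-0.002,0,0],"turn":0},{"linear":[-0.006,0.0017,0],"turn":0.1},{"linear":[-0.006,0.0017,0],"turn":0.1},{"linear":[-0.006,0.0017,0],"turn":0.1},{"linear":[-0.006,0.0017,0],"turn":0.1},{"linear":[-0.006,0.0017,0],"turn":0.1},{"linear":[-0.006,0.0017,0],"turn":0.1},{"linear":[-0.006,0.0017,0],"turn":0.1}])

```text
t: 11.9
ee_pos: [581.0, -95.8, 101.1]
orientation: [-0.905, -3.006, 0.0]
ft_force: [-2.5, 0.3, 0.8]
width: 0.8
grasp_force: 1.1
```

```bash
python3 -c "
from h import *
st()"
```

```text
t 11.9 p [581.  -95.8 101.1] yaw 146.51 C_tool [-20.5 -59.9] F [-2.47  0.34  0.79] w 0.8 q6 -1.17
```

Emit:
arm_command(series=[{"linear":[-0.006,0.0017,0],"turn":0.1},{"linear":[-0.006,0.0017,0],"turn":0.1},{"linear":[-0.006,0.0017,0],"turn":0.1},{"linear":[-0.006,0.0017,0],"turn":0.1},{"linear":[-0.006,0.0017,0],"turn":0.1},{"linear":[-0.006,0.0017,0],"turn":0.1},{"linear":[-0.006,0.0017,0],"turn":0.1},{"linear":[-0.006,0.0017,0],"turn":0.1},{"linear":[-0.006,0.0017,0],"turn":0.1}])

```text
t: 12.8
ee_pos: [622.7, -130.8, 101.1]
orientation: [-2.123, -2.314, 0.0]
ft_force: [-1.9, 2.9, 0.3]
width: 0.4
grasp_force: 1.1
```

Emit:
arm_command(series=[{"linear":[-0.006,0.0017,0],"turn":0.1},{"linear":[-0.006,0.0017,0],"turn":0.1},{"linear":[-0.006,0.0017,0],"turn":0.1},{"linear":[-0.006,0.0017,0],"turn":0.1},{"linear":[-0.006,0.0017,0],"turn":0.1},{"linear":[-0.006,0.0017,0],"turn":0.1},{"linear":[-0.006,0.0017,0],"turn":0.1},{"linear":[-0.006,0.0017,0],"turn":0.1},{"linear":[-0.006,0.0017,0],"turn":0.1},{"linear":[0,0,0],"turn":0}])

```text
t: 13.8
ee_pos: [621.1, -185.8, 101.3]
orientation: [-2.918, -1.165, -0.0]
ft_force: [0.1, 0.6, 0.5]
width: 0.5
grasp_force: 0.2
```

```bash
python3 -c "
from h import *
p,R=st()
G=np.array([602.2,-208.3]);print('goal in tool',R[:2,:2].T@(G-p[:2]))
d=cam('top','t4.png')
"
```

```text
t 13.8 p [ 621.1 -185.8  101.3] yaw 43.53 C_tool [-20.8 -59.5] F [0.07 0.62 0.46] w 0.5 q6 0.5
goal in tool [-29.19231029   3.30066535]
```

Emit:
arm_command(series=[{"linear":[-0.006,0.0017,0],"turn":0.1},{"linear":[-0.006,0.0017,0],"turn":0.1},{"linear":[-0.006,0.0017,0],"turn":0.1},{"linear":[0,0,0],"turn":0},{"linear":[0.008,0,0],"turn":0},{"linear":[0.008,0,0],"turn":0},{"linear":[0,0,0],"turn":-0.1496},{"linear":[0,0,0],"turn":-0.1496},{"linear":[0,0,0],"turn":-0.1496},{"linear":[0,0,0],"turn":-0.1496}])

```text
t: 14.85
ee_pos: [625.0, -192.7, 101.4]
orientation: [-2.704, -1.6, 0.0]
ft_force: [0.4, -0.5, -0.1]
width: 0.6
grasp_force: 0.0
```

Emit:
arm_command(series=[{"linear":[0,0,0],"turn":-0.1496},{"linear":[0,0,0],"turn":-0.1496},{"linear":[0,0,0],"turn":-0.1496},{"linear":[0,0,0],"turn":-0.1496},{"linear":[0,0,0],"turn":-0.1496},{"linear":[0,0,0],"turn":-0.1496},{"linear":[0,0,0],"turn":-0.1496},{"linear":[0,0,0],"turn":-0.1496},{"linear":[0,0,0],"turn":-0.1496},{"linear":[0,0,0],"turn":-0.1496}])

```text
t: 15.85
ee_pos: [625.0, -192.8, 101.5]
orientation: [0.894, 3.012, -0.0]
ft_force: [0.2, 0.0, 0.5]
width: 0.1
grasp_force: 0.0
```

Emit:
arm_command(series=[{"linear":[0,0,0],"turn":-0.1496},{"linear":[0,0,0],"turn":-0.1496},{"linear":[0,0,0],"turn":-0.1496},{"linear":[0,0,0],"turn":-0.1496},{"linear":[0,0,0],"turn":-0.1496},{"linear":[0,0,0],"turn":-0.1496},{"linear":[0,0,0],"turn":-0.1496},{"linear":[0,0,0],"turn":0},{"linear":[0,0,0],"turn":0}])

```text
t: 16.75
ee_pos: [624.7, -193.0, 101.5]
orientation: [-0.714, 3.059, 0.0]
ft_force: [-0.2, -0.8, -0.2]
width: 0.5
grasp_force: 0.0
```

```bash
python3 -c "
from h import *
p,R=st()
G=np.array([602.2,-208.3]);print('goal in tool',R[:2,:2].T@(G-p[:2]))
redang()
"
```

```text
t 16.75 p [ 624.7 -193.   101.5] yaw -153.71 C_tool [37.6 58.7] F [-0.15 -0.8  -0.23] w 0.5 q6 -2.35
goal in tool [26.95612709 -3.74274482]
red [248. 171.] 1586 r 60.1 phi -63.7
```

Emit:
arm_command(series=[{"linear":[0.008,-0.0008,0],"turn":0},{"linear":[0.008,0,0],"turn":0},{"linear":[0.003,-0.0009,0],"turn":0.05},{"linear":[0.003,-0.0009,0],"turn":0.05},{"linear":[0.0024,-0.0008,0],"turn":0.04},{"linear":[0,0,0],"turn":0},{"linear":[0,0,0],"turn":0}])

```text
t: 17.5
ee_pos: [603.2, -207.3, 101.5]
orientation: [0.503, -3.101, 0.0]
ft_force: [-0.8, 0.9, -0.6]
width: 0.3
grasp_force: 0.1
```

```bash
python3 -c "
from h import *
p,R=st()
G=np.array([602.2,-208.3]);print('goal in tool',R[:2,:2].T@(G-p[:2]))
redang()
"
```

```text
t 17.5 p [ 603.2 -207.3  101.5] yaw -161.57 C_tool [20.3 59.8] F [-0.82  0.9  -0.63] w 0.3 q6 -2.24
goal in tool [ 1.2532365  -0.62370334]
red [250. 201.] 1490 r 60.2 phi -72.1
```

Emit:
arm_command(series=[{"linear":[-0.0058,-0.001,0],"turn":0},{"linear":[0,0,0],"turn":0.044},{"linear":[0,0,0],"turn":0},{"linear":[0,0,0],"turn":0}])

```text
t: 17.95
ee_pos: [609.6, -206.1, 101.4]
orientation: [0.437, -3.111, 0.0]
ft_force: [0.5, -0.0, -0.0]
width: 0.7
grasp_force: 0.0
```

```bash
cat > cmp.py <<'E'
from h import *
import sys
p,R=st()
d=cam('wrist',sys.argv[1]);o=cv2.imread('pics/w2.png')
def red(f):
    f=f.astype(int);m=((f[...,2]>90)&(f[...,1]<45)&(f[...,0]<45));m[225:]=0;y,x=np.nonzero(m);return x.mean(),y.mean(),len(x)
def q(u,v):
    w=atz(d,u,v,100)[:2]-H;return np.degrees(np.arctan2(w[1],w[0]))
a=red(o);b=red(d['frame']);print(a,b,'phi0',q(*a[:2]),'phi now',q(*b[:2]))
g=lambda f:np.float32(cv2.cvtColor(f,cv2.COLOR_BGR2GRAY))
# static shift (arrow, table) vs wheel rotation
print('static',cv2.phaseCorrelate(g(o)[20:220,20:230],g(d['frame'])[20:220,20:230]),'spokes',cv2.phaseCorrelate(g(o)[90:250,360:420],g(d['frame'])[90:250,360:420]),'handle',cv2.phaseCorrelate(g(o)[145:225,215:285],g(d['frame'])[145:225,215:285]))
c=lambda f:cv2.resize(f[30:270,200:460],None,fx=1.5,fy=2.2)
cv2.imwrite('pics/c'+sys.argv[1],np.hstack([c(o),c(d['frame'])]))
E
python3 cmp.py w5.png
```

```text
t 17.95 p [ 609.6 -206.1  101.4] yaw -164.02 C_tool [29.4 59.5] F [ 0.45 -0.02 -0.01] w 0.7 q6 -2.19
(np.float64(249.42649006622517), np.float64(190.08741721854304), 1510) (np.float64(249.455033557047), np.float64(190.66644295302012), 1490) phi0 -71.94053812600143 phi now -71.62930882292615
static ((-0.22694758790093772, -1.1697637261315492), 1.0469749048021104) spokes ((0.2969502442106844, -0.8333823548566102), 0.8406131021181742) handle ((0.016162061521960425, -0.033034193835007386), 0.9500322302182516)
```

View pics/cw5.png

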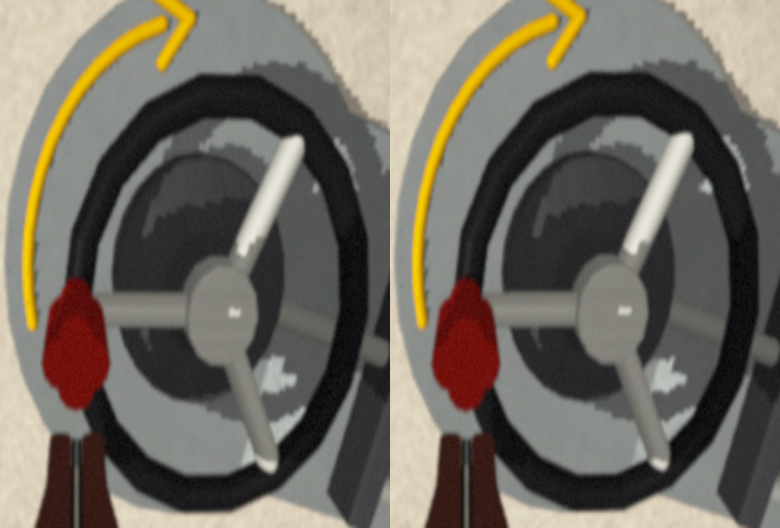

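Left original, right now: nearly identical; the wheel lags by about 1° after allowing for the 0.6 mm camera shift. A last small push of about 1 mm.

Emit:
arm_command(series=[{"linear":[0.003,0,0],"turn":0},{"linear":[0.003,0,0],"turn":0},{"linear":[0.0007,0,0],"turn":0},{"linear":[0.0007,0,0],"turn":0},{"linear":[0,0,0],"turn":0},{"linear":[0,0,0],"turn":0}])

```text
t: 18.6
ee_pos: [602.5, -208.2, 101.6]
orientation: [-0.434, 3.111, -0.0]
ft_force: [1.5, 0.3, -1.6]
width: 0.4
grasp_force: 0.8
```

Emit:
arm_command(series=[{"linear":[-0.0034,0,0],"turn":0},{"linear":[-0.0034,0,0],"turn":0},{"linear":[0,0,0],"turn":0},{"linear":[0,0,0],"turn":0}])

```text
t: 19.0
ee_pos: [608.9, -206.2, 101.4]
orientation: [0.435, -3.111, -0.0]
ft_force: [-0.1, -0.1, 1.2]
width: 0.6
grasp_force: 0.0
```

```bash
python3 cmp.py w6.png
```

```text
t 19.0 p [ 608.9 -206.2  101.4] yaw -164.09 C_tool [28.7 59.4] F [-0.06 -0.13  1.19] w 0.6 q6 -2.19
(np.float64(249.42649006622517), np.float64(190.08741721854304), 1510) (np.float64(249.12789927104043), np.float64(190.75878064943672), 1509) phi0 -72.6863955886164 phi now -72.33029371265397
static ((-0.37481447158873493, 0.21129515401435128), 1.0531451818678115) spokes ((-0.058686195481850945, 0.2505036453909497), 0.9490978091955184) handle ((-0.21749406904675084, 0.3758323911039625), 0.9777385120590528)
```

Residual about 0.2°. Retract.

Emit:
arm_command(series=[{"linear":[-0.008,0,0],"turn":0},{"linear":[0,0,-0.03],"turn":0},{"linear":[0,0,-0.04],"turn":0},{"linear":[0,0,-0.04],"turn":0},{"linear":[0,0,-0.04],"turn":0},{"linear":[0,0,0],"turn":0},{"linear":[0,0,0],"turn":0}])

```text
t: 19.75
ee_pos: [617.3, -204.2, 252.6]
orientation: [-0.434, 3.109, -0.002]
ft_force: [-0.9, 0.8, -0.2]
width: 0.4
grasp_force: 0.0
```

```bash
python3 -c "
from h import *
st();cam('scene','s7.png')"
```

```text
t 19.75 p [ 617.3 -204.2  252.6] yaw -164.1 C_tool [37.4 59.7] F [-0.85  0.78 -0.25] w 0.4 q6 -2.19
```

View pics/s7.png

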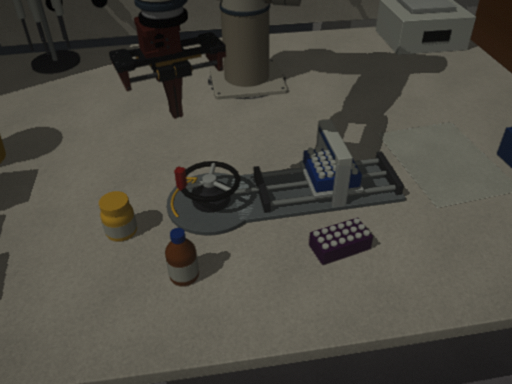

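The scene shows the handle back at its start (180,170) and the carriage advanced one row. The bottle, tub and rack have not moved, and the gripper is clear.

```bash
python3 -c "
from workcell import ctrl
print(ctrl.close_job())"
```

```text
the job is handed in; nothing more can be done
None
```

The wheel was pushed one full clockwise turn, with the handle back within about 0.2° of its start by camera comparison; the carriage moved on one row, nothing else moved, the arm is clear, and the job is handed in at about 20 s.

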